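# Turn over the tag of the bottle that is out

## Robot

A 6-joint arm with a two-finger parallel gripper is mounted at the origin on a cart in front of the work surface, level with it; the furniture and walls round the work are solid. World frame = base frame: x ahead of the robot, y to its left, z up, the work surface at z = 0. Lengths are in m, angles in rad, forces in N, time in s.
With the tool pointing down it reaches from about 0.3 to 0.875 m from the base axis. Payload 6.4 kg.
Tool frame: the origin (TCP) lies midway between the tips of the shut fingers; the grasp point (between the pads) lies 19 mm behind it; z points along the fingers, y is the line along which they close (so a half turn about z gives the same grasp; the last joint's range is limited). The gripper opens to 85 mm and grips with 20 to 120 N. Pads are 22 mm wide; open, the fingers measure 114 mm over their backs; the gripper's body (76 mm by 85 mm) begins 54 mm behind the grasp point. The pads swing forward as they close: fully open they stand 13 mm farther back than shut.
Start: joints at [1.131, 0.181, 1.607, -0, 1.354, -0.206], TCP at [0.133, 0.559, 0.231] pointing down, gripper open.
Joint ranges: [-2.99, 2.99], [-0.89, 2.07], [0.3, 2.58], [-1.14, 4.28], [0, 2.63], [-3.12, 3.12]. Speed limits (rad/s): [2.57, 2.57, 3.01, 3.14, 3.14, 3.14].

## Interface

Orientations are given as a unit quaternion [w, x, y, z].
In Python, from bench import ctrl gives the robot as it stands.
- The arm moves only by the tool drive_tool, never from a script. Its argument "plan" is a list that holds one entry, the list of rows, each a list of 4 numbers: the shift along the tool's x, y, z scaled (see below), then the turn about the tool's z scaled (see below). In form: [[[x, y, z, roll], ...]]. A call has 1 to 12 rows; each row is the pose to reach, as a shift and turn from the pose commanded when the call began, along the tool's axes at that moment, turning the shorter way round; what a row does not reach only later rows make up. The controller multiplies each number of a shift by 400 mm and each number of a turn by 180 degrees. A row lasts 1/12 s, in which the tool goes at most 41.7 mm and 7.16 degrees, less where a joint would pass 70% of its speed; a pose out of reach is approached as far as the arm can. A call with a number of a shift or a turn outside -1 to 1 is refused whole. A call with a gripper value outside its range is refused whole. "jaw" is the closure, from 0 (fully open) to 1 (shut), set as the call begins (left out, the last holds). The fingers move at their own pace and stop on an object; the grip force is fixed at half the most. Time passes only in rows, so rows that repeat a pose let the fingers close. It gives the time, the measured TCP pose, the force, the opening and the grip force at its end, in the units of the state.
- ctrl.get_obs(): the state, without advancing time (a new reading comes with each control period).
- ctrl.camera(name): name is "side" or "top"; returns (picture, depth): 400x640x3 uint8, red, green, blue; 400x640 float32, m along the optical axis (not along the pixel's ray), 0 where there is no reading.
- ctrl.camera_info(name): a dict with "camera_matrix" (3x3 intrinsics, pixels), "R" (3x3) and "t" (3): a world point X has camera coordinates R X + t. Camera axes: x right, y down, z forward; pixel columns grow to the right and rows downward; lengths in m; the calibration is good to about 2 mm. A picture is of the moment at which its call begins. camera_info takes no time and is no camera call.
- ctrl.hand_in(): hands the job in; it is judged then, once.
The state is a dict: "time_s": time; "q": joint angles; "dq": joint speeds; "joint_efforts": joint torques, N m; "eef_pos": TCP position; "eef_rot": TCP orientation; "wrist_force": force on the tool from outside, world axes, zero at the start; "torque": the same for the moment, N m; "opening": opening from 0.0 (shut) to 1.0 (fully open); "grasp_force": force on a finger pad.
Only numpy, scipy, OpenCV 4.12 (cv2) and the standard library are available. Lean on these libraries where they do the work, as an engineer would, in place of code of your own. Each camera call takes 0.05 s, during which the arm holds its last target. There are 200 camera calls.

## Task

One bottle has been taken out of the three-hole rack. Turn over the tag in front of the empty hole by pushing it with the fingertips (pressing its short tail down raises its plate), until it lies fully down on the other side of its pin with its cross face up. Leave the other two tags as they lie, and do not lift or shift the bottles.

Things in the scene. Friction and masses are not known exactly. Their poses are not given: they have to be found in the camera images.
- rack: fixed aluminium rack, 160 (x) x 370 (y) x 64 mm, carrying three alike stations (a, b, c, in any order) 120 mm apart along y; origin on the cart under its middle, z up, y along it, -x its front, towards the robot. Arms that come from the left (+y) beware: the cart's push handle is a hoop at its left end, from x = 0.26 to 0.71 m, y = 0.30 m at the foot, leaning out to 0.44 m at its top, 0.54 m up
- station_a: station a, a grey sheet 153 x 119 mm, top 62 mm above the cart, with a bottle hole at the back and a tag on a steel yoke in front; turned as the rack; origin on the cart under its middle. The yoke's two cheeks, 32 mm over all along x and 26 mm along y (13 mm either side of the pin), rise to the level pin that they carry
- tag_a (a joint): white plastic paddle of station a, hinged on its pin: 0 = plate lies level towards the rack's +y, ring mark up; pi/2 = plate upright; pi = level towards -y, cross mark up (bottle out); 0 and pi are end stops. It starts at 0 to 0.12. A stiff hinge: 0.03 N m, 1 to 2 N at the tail; it stays where it is left
- pin_a (a point): middle of the pin of tag_a, on the hinge axis, 48 mm before the station's middle, 112 mm above the cart; the hinge axis is the rack's x
- plate_a (a point): centre of the plate of tag_a, 36 mm from the pin; the plate is 48 mm wide (along x), 4 mm thick and reaches from 16 to 56 mm from the pin
- tail_a (a point): end of the thumb tail of tag_a, 36 mm from the pin on the side away from the plate; the tail is 22 mm wide, 4 mm thick. Pressed down, it passes down between the cheeks and the plate rises
- hole_a (a point): centre of the 84 mm hole of station a, at its top face, 72 mm behind the pin; bottles stand in it on the cart, their axes within 6 mm of this point seen from above
- station_b: station b, made as station_a
- tag_b (a joint): white plastic paddle of station b, hinged on its pin: 0 = plate lies level towards the rack's +y, ring mark up; pi/2 = plate upright; pi = level towards -y, cross mark up (bottle out); 0 and pi are end stops. It starts at 0 to 0.12. Made as tag_a
- pin_b (a point): middle of the pin of tag_b, on the hinge axis, 48 mm before the station's middle, 112 mm above the cart; the hinge axis is the rack's x
- plate_b (a point): centre of the plate of tag_b, 36 mm from the pin; the plate is 48 mm wide (along x), 4 mm thick and reaches from 16 to 56 mm from the pin
- tail_b (a point): end of the thumb tail of tag_b, 36 mm from the pin on the side away from the plate; the tail is 22 mm wide, 4 mm thick. Pressed down, it passes down between the cheeks and the plate rises
- hole_b (a point): centre of the 84 mm hole of station b, at its top face, 72 mm behind the pin; bottles stand in it on the cart, their axes within 6 mm of this point seen from above
- station_c: station c, made as station_a
- tag_c (a joint): white plastic paddle of station c, hinged on its pin: 0 = plate lies level towards the rack's +y, ring mark up; pi/2 = plate upright; pi = level towards -y, cross mark up (bottle out); 0 and pi are end stops. It starts at 0 to 0.12. Made as tag_a
- pin_c (a point): middle of the pin of tag_c, on the hinge axis, 48 mm before the station's middle, 112 mm above the cart; the hinge axis is the rack's x
- plate_c (a point): centre of the plate of tag_c, 36 mm from the pin; the plate is 48 mm wide (along x), 4 mm thick and reaches from 16 to 56 mm from the pin
- tail_c (a point): end of the thumb tail of tag_c, 36 mm from the pin on the side away from the plate; the tail is 22 mm wide, 4 mm thick. Pressed down, it passes down between the cheeks and the plate rises
- hole_c (a point): centre of the 84 mm hole of station c, at its top face, 72 mm behind the pin; bottles stand in it on the cart, their axes within 6 mm of this point seen from above
- amber_bottle: amber bottle with a screw cap, 72 mm across, 127 mm tall; loose, stands in a hole of the rack or out on the cart; origin at the centre of its underside, z up
- white_bottle_a: white bottle, 72 mm across, 122 mm tall; loose, stands in a hole of the rack or out on the cart; origin at the centre of its underside, z up
- white_bottle_b: white bottle, 72 mm across, 122 mm tall; loose, stands in a hole of the rack or out on the cart; origin at the centre of its underside, z up
Not all that is in view belongs to the job. Leave any purple or red look-alike of the white_bottle_b alone.

How it is judged:
By the outcome, as a careful person would: the job done as asked, in the order asked, and still so for the second after the job is handed in, with the robot touching nothing.
It also fails if it takes over 48 s, if anything falls off the work surface, if the arm or the gripper's body presses on something with over 40 N, if the wrist force passes 120 N, or if a joint passes its speed limit or range.

## Working session

There is one attempt and no reset: what is moved stays moved. The work goes in short steps, Python scripts to look and compute and a tool call to move; the robot and the scene stay as the last step left them, time stands still between calls to the robot, and variables do not carry over. Pictures are saved under pics/ and viewed, at most 10 in all, crops included, and the job is handed in when it is done.

Besides the shell and the picture viewer there is one more tool, called in YAML: its name, and indented under it one key for each argument. drive_tool: Moves the arm, as the interface text tells. Its arguments: {"type":"object","properties":{"plan":{"type":"array"},"jaw":{"type":"number"}},"required":["plan"]}

```bash
mkdir -p pics; cat > h.py <<'E'
import numpy as np, cv2
from bench import ctrl
def world(name,u,v,d):
    i=ctrl.camera_info(name);K=np.array(i["camera_matrix"]);R=np.array(i["R"]);t=np.array(i["t"])
    return R.T@(np.linalg.inv(K)@np.array([u,v,1.])*d-t)
def proj(name,X):
    i=ctrl.camera_info(name);c=np.array(i["R"])@X+np.array(i["t"]);p=np.array(i["camera_matrix"])@c
    return p[:2]/p[2]
E
python3 - <<'E'
from h import *
for n in("side","top"):
    p,d=ctrl.camera(n);cv2.imwrite(f"pics/{n}0.png",p[:,:,::-1]);np.save(f"{n}0.npy",d)
    i=ctrl.camera_info(n);print(n,-np.array(i["R"]).T@np.array(i["t"]),np.array(i["R"]).round(2).tolist())
o=ctrl.get_obs();print(o["time_s"],o["eef_pos"],o["eef_rot"],o["opening"])
E
```

```text
side [ 0.5445579  -0.7785602   0.73390161] [[1.0, -0.0, 0.01], [0.0, -0.67, -0.74], [0.01, 0.74, -0.67]]
top [ 0.39963395 -0.06198627  1.16116101] [[-0.02, -1.0, -0.01], [-0.99, 0.02, -0.16], [0.16, 0.0, -0.99]]
0.1 [0.13297443 0.55892083 0.23049604] [-2.52361017e-04  1.16627536e-01  9.93175411e-01 -7.46805370e-04] 1.0000589369525372
```

View pics/side0.png

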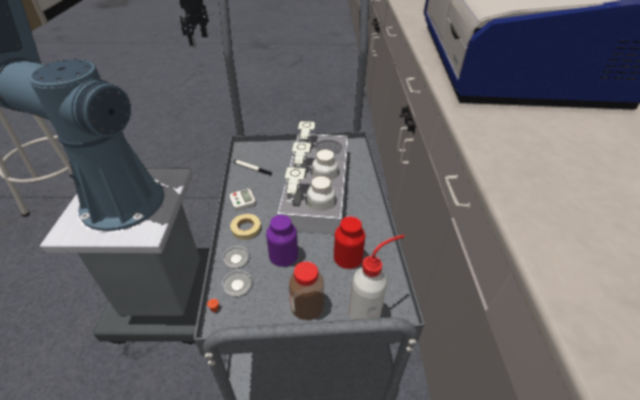

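View pics/top0.png

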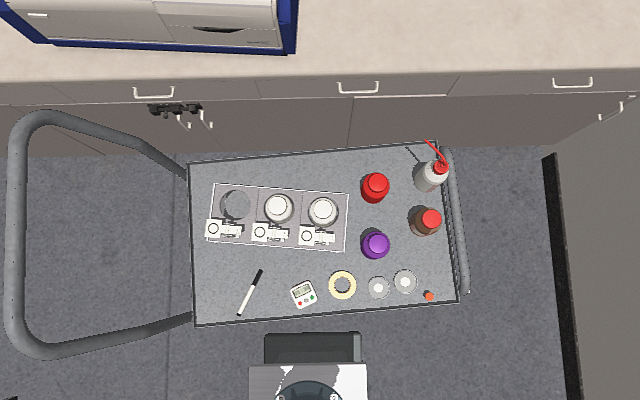

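```bash
python3 - <<'E'
from h import *
p=cv2.imread("pics/top0.png")[175:260,195:355];cv2.imwrite("pics/crop.png",cv2.resize(p,None,fx=5,fy=5,interpolation=cv2.INTER_CUBIC))
d=np.load("top0.npy")
for u,v in [(214,183),(349,194),(346,252),(206,240),(236,206),(278,205),(323,208)]:
    print(u,v,d[v,u],world("top",u,v,d[v,u]).round(4))
E
```

```text
214 183 1.1220233 [0.6413 0.2434 0.0642]
349 194 1.1828035 [ 0.6147 -0.1277 -0.0025]
346 252 1.1531621 [ 0.4488 -0.114   0.0014]
206 240 1.1613442 [0.4912 0.2803 0.0009]
236 206 1.1744118 [0.5863 0.1963 0.0024]
278 205 1.0502607 [0.5668 0.0616 0.1246]
323 208 1.0492743 [ 0.5566 -0.0531  0.1237]
```

View pics/crop.png

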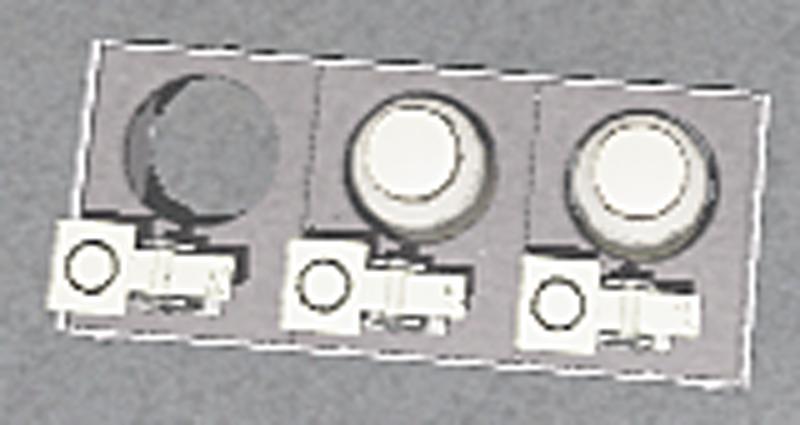

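```bash
python3 - <<'E'
from h import *
d=np.load("top0.npy")
P=[]
for u,v in [(213.2,228.4),(259.6,232),(306.4,235.8)]:
    w=np.median(d[int(v)-2:int(v)+4,int(u)-2:int(u)+4]);P.append(world("top",u,v,w));print(w,P[-1].round(4))
P=np.array(P)
# rack corners top face at z=.064 in crop px
def atz(u,v,z):
    a=world("top",u,v,1.);b=world("top",u,v,1.2);return a+(b-a)*(z-a[2])/(b[2]-a[2])
C=np.array([atz(195+x/5,175+y/5,.064) for x,y in [(95,42),(770,95),(745,385),(60,327)]]);print(C.round(4))
ctr=C.mean(0)
yv=(C[0]+C[3]-C[1]-C[2])[:2];yv/=np.linalg.norm(yv);y2=(P[0]-P[2])[:2];y2/=np.linalg.norm(y2)
print("yaw",np.arctan2(-yv[0],yv[1]),np.arctan2(-y2[0],y2[1]),"ctr",ctr)
yaw=np.arctan2(-yv[0],yv[1])
ex=np.array([np.cos(yaw),np.sin(yaw)]);ey=np.array([-ex[1],ex[0]])
print("pin from ctr",ctr[:2]-.048*ex+.12*ey,"pin from ring",P[0][:2]-.036*ey)
# depth line along rack y through pin
pin=(ctr[:2]-.048*ex+.12*ey+P[0][:2]-.036*ey)/2
for s in np.arange(-.07,.075,.008):
    X=np.r_[pin+s*ey,.114];u,v=proj("top",X);w=d[round(v),round(u)];Q=world("top",u,v,w)
    print(round(s,3),Q.round(3),round(float((Q[:2]-pin)@ey),3))
E
```

```text
1.0510645 [0.5114 0.2287 0.1156]
1.0471022 [0.4993 0.1097 0.1173]
1.0445533 [ 0.487  -0.0094  0.1177]
[[ 0.6402  0.2435  0.064 ]
 [ 0.6024 -0.124   0.064 ]
 [ 0.4463 -0.1059  0.064 ]
 [ 0.4851  0.259   0.064 ]]
yaw -0.10413333989779805 -0.10192158303946709 ctr [0.54349354 0.06814236 0.064     ]
pin from ctr [0.50822698 0.19248169] pin from ring [0.50762883 0.19293525]
-0.07 [0.5   0.122 0.12 ] -0.071
-0.062 [0.507 0.141 0.061] -0.052
-0.054 [0.507 0.149 0.064] -0.044
-0.046 [0.509 0.158 0.058] -0.034
-0.038 [0.509 0.165 0.063] -0.027
-0.03 [0.505 0.163 0.111] -0.029
-0.022 [0.506 0.171 0.115] -0.022
-0.014 [0.507 0.179 0.113] -0.014
-0.006 [0.507 0.187 0.113] -0.006
0.002 [0.508 0.194 0.116] 0.002
0.01 [0.509 0.202 0.117] 0.009
0.018 [0.51  0.211 0.112] 0.018
0.026 [0.51  0.218 0.117] 0.025
0.034 [0.511 0.226 0.116] 0.033
0.042 [0.512 0.234 0.115] 0.042
0.05 [0.513 0.242 0.116] 0.049
0.058 [ 0.526  0.285 -0.   ] 0.093
0.066 [0.527 0.292 0.003] 0.101
0.074 [ 0.528  0.302 -0.001] 0.111
```

drive_tool:
  plan:
    - [[-0.035,-0.503,-0.175,0],[-0.035,-0.503,-0.175,0],[-0.035,-0.503,-0.175,0],[-0.035,-0.503,-0.175,0],[-0.035,-0.503,-0.175,0],[-0.035,-0.503,-0.175,0],[-0.445,-0.714,-0.175,0.2],[-0.445,-0.714,-0.175,0.2],[-0.445,-0.714,-0.175,0.2],[-0.445,-0.714,-0.175,0.2],[-0.445,-0.714,-0.175,0.2],[-0.445,-0.714,-0.175,0.2]]
  jaw: 1

```text
time_s: 1.1
eef_pos: [0.2427, 0.2381, 0.301]
eef_rot: [0.0, 0.423, 0.906, -0.0]
wrist_force: [0.0, -0.2, 0.4]
opening: 0.0
grasp_force: 0.0
```

drive_tool:
  plan:
    - [[-0.56,0.387,0.25,0.255],[-0.56,0.387,0.25,0.255],[-0.56,0.387,0.25,0.255],[-0.56,0.387,0.25,0.255],[-0.56,0.387,0.25,0.255],[-0.56,0.387,0.25,0.255],[-0.56,0.387,0.25,0.255],[-0.56,0.387,0.25,0.255],[-0.56,0.387,0.25,0.255],[-0.56,0.387,0.25,0.255]]
  jaw: 1

```text
time_s: 1.93
eef_pos: [0.5026, 0.1718, 0.2005]
eef_rot: [-0.001, 0.738, 0.674, -0.001]
wrist_force: [-0.0, -0.0, 0.6]
opening: -0.001
grasp_force: 0.0
```

```bash
python3 - <<'E'
from h import *
from scipy.spatial.transform import Rotation as Ro
p,d=ctrl.camera("side");cv2.imwrite("pics/s1.png",cv2.resize(p[100:200,240:390,::-1],None,fx=5,fy=5,interpolation=cv2.INTER_CUBIC))
o=ctrl.get_obs();q=np.array(o["eef_rot"]);R=Ro.from_quat(q[[1,2,3,0]]).as_matrix();print(o["time_s"],o["eef_pos"],R.round(3),o["q"])
E
```

```text
1.9833 [0.50265621 0.17199824 0.20140327] [[ 0.09   0.996 -0.   ]
 [ 0.996 -0.09   0.   ]
 [ 0.    -0.    -1.   ]] [1.05862626e-01 1.12771670e-01 1.74687480e+00 3.99662359e-04
 1.28234152e+00 1.95788125e-01]
```

View pics/s1.png

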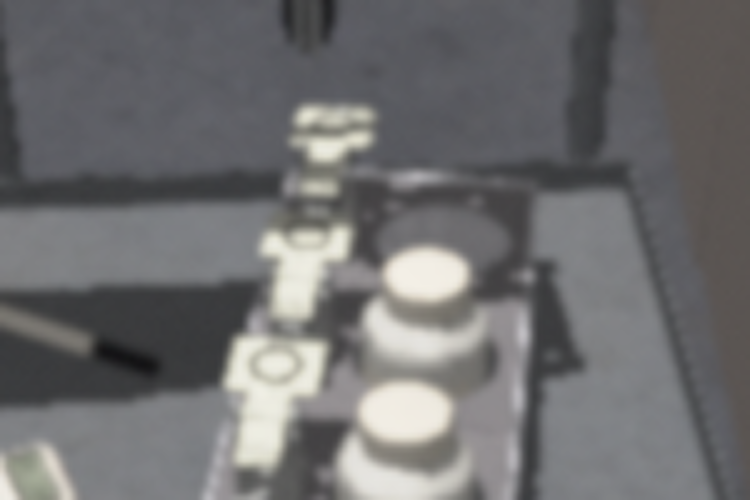

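drive_tool:
  plan:
    - [[0,0,0,0],[0,0,0.1,0],[0,0,0.15,0],[0,0,0.19,0],[0,0,0.19,0],[0,0,0.19,0]]

```text
time_s: 2.48
eef_pos: [0.5028, 0.1716, 0.126]
eef_rot: [0.0, 0.739, 0.674, 0.0]
wrist_force: [-0.3, -0.0, 0.7]
opening: -0.003
grasp_force: 0.0
```

drive_tool:
  plan:
    - [[-0.015,0.0075,0,0],[-0.015,0.0075,0,0],[-0.015,0.0075,0.03,0],[-0.015,0.0075,0.05,0],[-0.015,0.0075,0.07,0],[-0.015,0.0075,0.09,0],[-0.015,0.0075,0.1,0],[-0.015,0.0075,0.11,0],[-0.015,0.0075,0.115,0],[-0.015,0.0075,0.115,0],[-0.015,0.0075,0.115,0]]

```text
time_s: 3.4
eef_pos: [0.5058, 0.1648, 0.0791]
eef_rot: [-0.0, 0.739, 0.674, -0.0]
wrist_force: [0.1, 0.0, -0.1]
opening: 0.002
grasp_force: 0.0
```

```bash
python3 - <<'E'
from h import *
p,d=ctrl.camera("side");cv2.imwrite("pics/s2.png",cv2.resize(p[80:200,240:390,::-1],None,fx=5,fy=5,interpolation=cv2.INTER_CUBIC))
E
```

```text
(no output)
```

View pics/s2.png

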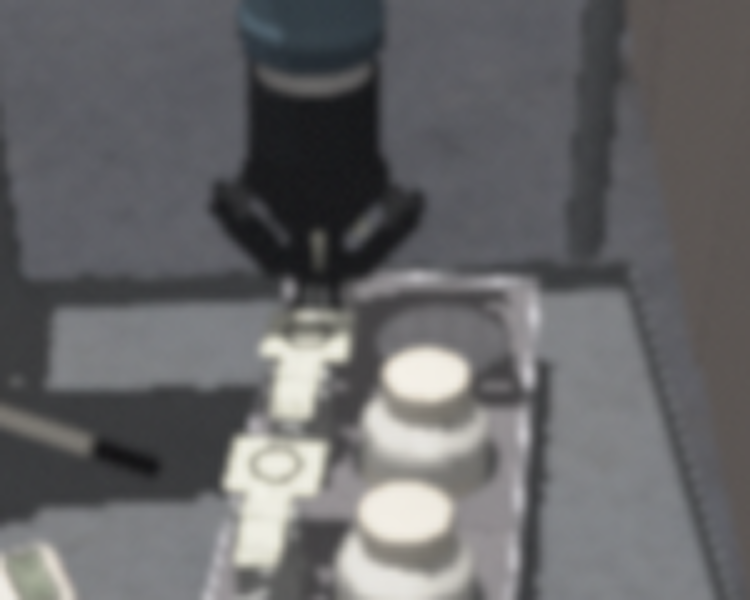

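drive_tool:
  plan:
    - [[0,0,-0.1,0],[0,0,-0.2,0],[0,0,-0.3,0],[0,0,-0.32,0],[0.1,0,-0.32,0],[0.2,0,-0.32,0],[0.21,0,-0.32,0],[0.21,0,-0.22,0],[0.21,0,-0.155,0],[0.21,0,-0.155,0],[0.21,0,-0.155,0]]

```text
time_s: 4.37
eef_pos: [0.5125, 0.2481, 0.1402]
eef_rot: [-0.001, 0.739, 0.674, -0.002]
wrist_force: [0.4, -0.1, 1.1]
opening: -0.003
grasp_force: 0.0
```

```bash
python3 - <<'E'
from h import *
p,d=ctrl.camera("side");cv2.imwrite("pics/s3.png",cv2.resize(p[80:200,240:390,::-1],None,fx=5,fy=5,interpolation=cv2.INTER_CUBIC))
E
```

```text
(no output)
```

View pics/s3.png

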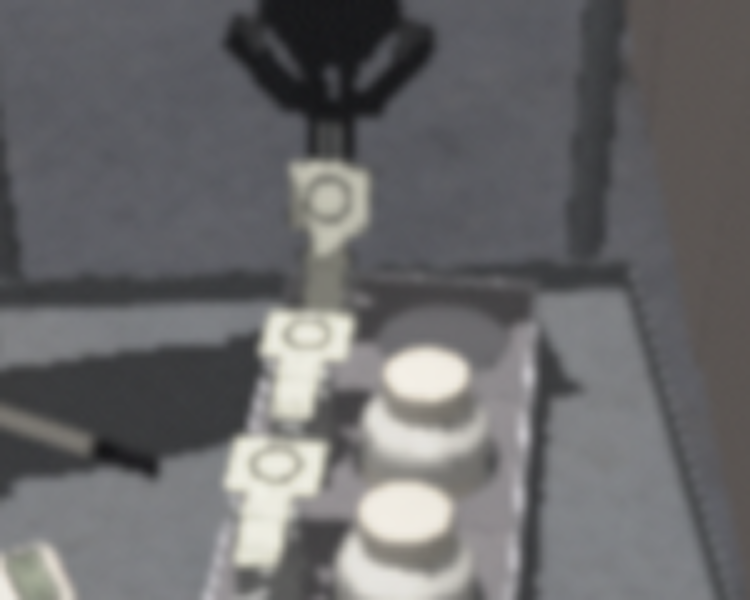

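drive_tool:
  plan:
    - [[-0.04,0,0,0],[-0.07,0,0,0],[-0.1,0,0,0],[-0.13,0,0,0],[-0.16,0,0,0],[-0.19,0,0,0],[-0.21,0,0,0],[-0.22,0,0.015,0],[-0.22,0,0.03,0],[-0.22,0,0.04,0],[-0.22,0,0.05,0],[-0.22,0,0.05,0]]

```text
time_s: 5.42
eef_pos: [0.5047, 0.1611, 0.1199]
eef_rot: [-0.001, 0.739, 0.674, -0.001]
wrist_force: [0.1, -0.3, -0.2]
opening: -0.002
grasp_force: 0.0
```

drive_tool:
  plan:
    - [[0,0,0.005,0],[0,0,0.01,0],[0,0,0.0125,0],[0,0,0.0125,0]]

```text
time_s: 5.75
eef_pos: [0.5055, 0.161, 0.1161]
eef_rot: [-0.0, 0.739, 0.674, -0.0]
wrist_force: [-0.5, 0.5, 0.4]
opening: 0.002
grasp_force: 0.0
```

drive_tool:
  plan:
    - [[0,0,0.0025,0],[0,0,0.005,0],[0,0,0.005,0]]

```text
time_s: 6.0
eef_pos: [0.5056, 0.1608, 0.1142]
eef_rot: [0.0, 0.739, 0.674, 0.0]
wrist_force: [0.2, -0.1, -0.3]
opening: -0.005
grasp_force: 0.0
```

```bash
python3 - <<'E'
from h import *
p,d=ctrl.camera("side");cv2.imwrite("pics/s4.png",cv2.resize(p[80:200,240:390,::-1],None,fx=5,fy=5,interpolation=cv2.INTER_CUBIC))
E
```

```text
(no output)
```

View pics/s4.png

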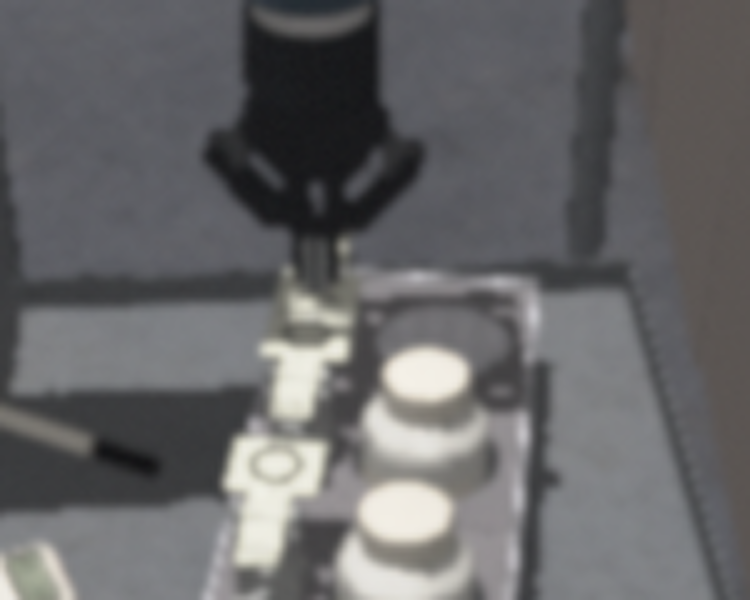

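drive_tool:
  plan:
    - [[0,0,0.0025,0],[0,0,0.0025,0],[0,0,0.0025,0]]

```text
time_s: 6.3
eef_pos: [0.5057, 0.1608, 0.1139]
eef_rot: [0.0, 0.739, 0.674, 0.0]
wrist_force: [-2.5, -0.9, 4.3]
opening: 0.0
grasp_force: 2.6
```

drive_tool:
  plan:
    - [[0,0,0.0025,0],[0,0,0.0025,0],[0,0,0.0025,0]]

```text
time_s: 6.55
eef_pos: [0.5058, 0.1608, 0.1138]
eef_rot: [0.0, 0.739, 0.674, 0.0]
wrist_force: [-4.6, -0.4, 11.8]
opening: -0.001
grasp_force: 5.9
```

At the stop (11.8 N). Retreating straight up, then back towards the robot.

drive_tool:
  plan:
    - [[0,0,-0.05,0],[0,0,-0.15,0],[0,0,-0.25,0],[0,0,-0.3,0],[0,-0.1,-0.35,0],[0,-0.2,-0.35,0],[0,-0.3,-0.35,0],[0,-0.35,-0.35,0],[0,-0.35,-0.35,0],[0,-0.35,-0.35,0]]

```text
time_s: 7.38
eef_pos: [0.3659, 0.1739, 0.2528]
eef_rot: [0.001, 0.739, 0.674, 0.001]
wrist_force: [0.9, -0.8, -0.2]
opening: 0.003
grasp_force: 0.0
```

```bash
python3 - <<'E'
from h import *
p,d=ctrl.camera("top");cv2.imwrite("pics/t5.png",cv2.resize(p[175:260,195:355,::-1],None,fx=5,fy=5,interpolation=cv2.INTER_CUBIC))
pin=np.array([.508,.1927]);ey=np.array([.103,.995]);ex=np.array([.995,-.103])
for s in np.arange(-.056,.04,.006):
    r=[]
    for k in(-.006,0,.006):
        u,v=proj("top",np.r_[pin+s*ey+k*ex,.114]);Q=world("top",u,v,d[round(v),round(u)]);r.append(Q[2])
    print(round(s,3),np.round(r,4))
E
```

```text
-0.056 [0.0588 0.0634 0.115 ]
-0.05 [0.1131 0.1132 0.1167]
-0.044 [0.1171 0.1109 0.1159]
-0.038 [0.1147 0.1149 0.11  ]
-0.032 [0.1157 0.1119 0.1136]
-0.026 [0.1176 0.116  0.1115]
-0.02 [0.119  0.1144 0.114 ]
-0.014 [0.1151 0.1152 0.1121]
-0.008 [0.1118 0.1146 0.1115]
-0.002 [0.115  0.1138 0.1198]
0.004 [0.1164 0.1186 0.116 ]
0.01 [0.1148 0.1165 0.114 ]
0.016 [0.1174 0.1172 0.1152]
0.022 [0.1185 0.1129 0.1122]
0.028 [0.1139 0.1158 0.1136]
0.034 [0.1138 0.1188 0.1136]
```

View pics/t5.png

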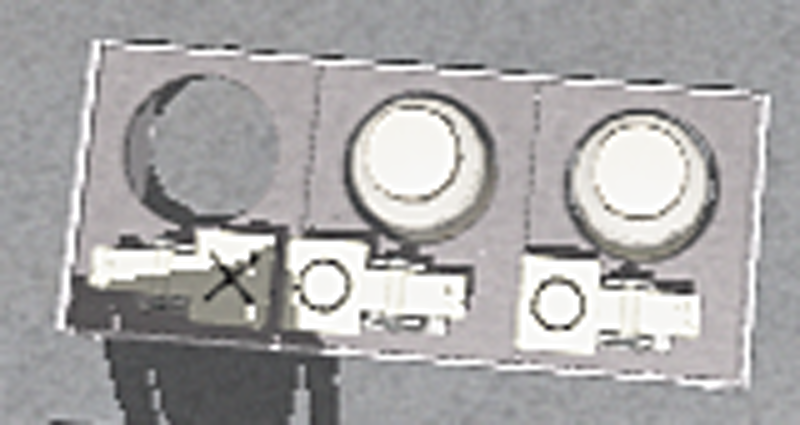

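The tag at the empty hole now lies level on the -y side with its cross up, centred at crop pixel (232,278). The other two tags, with rings at (323,285) and (557,304), and the bottles are where they were.

```bash
python3 -c "
from bench import ctrl
print(ctrl.hand_in())"
```

```text
the job is handed in; nothing more can be done
None
```

The tag at the empty hole is turned fully over and lies level with its cross face up; the other two tags and the bottles look unmoved in the last picture, and the job was handed in at about 7.4 s.

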